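# Pick the steel bushing out of the carton by its weight

## Robot

A 6-joint arm with a two-finger parallel gripper is mounted at the origin on the work surface. World frame = base frame: x ahead of the robot, y to its left, z up, the work surface at z = 0. Lengths are in m, angles in rad, forces in N, time in s.
With the tool pointing down it reaches from about 0.325 to 0.9 m from the base axis. Payload 6.1 kg.
Tool frame: the origin (TCP) lies midway between the tips of the shut fingers; the grasp point (between the pads) lies 19 mm behind it (robot.grip_point_offset is the distance from the TCP to the grasp point, in m); z points along the fingers, y is the direction in which the jaws open and shut (so a half turn about z gives the same grasp; the last joint's range is limited). The gripper opens to 87 mm and grips with 3 to 60 N. Pads are 19 mm wide; open, the fingers measure 117 mm over their backs; the gripper's body (75 mm by 190 mm) begins 51 mm behind the grasp point.
Start: joints at [-1.271, 0.22, 1.526, -0, 1.395, -0.126], TCP at [0.258, -0.569, 0.223] pointing down, gripper open.
Joint ranges: [-2.98, 2.98], [-0.91, 2.08], [0.09, 2.57], [-1.24, 4.39], [0.2, 2.65], [-2.68, 2.68]. Speed limits (rad/s): [2.57, 2.57, 3.01, 3.14, 3.14, 3.14].

## Interface

Orientations are given as a unit quaternion [x, y, z, w].
In Python, from station import robot gives the robot as it stands.
- The arm moves only by the tool carry_out, never from a script. Its argument "commands" is text: rows parted by semicolons, each of 7 numbers parted by spaces: the closure in counts, from 0 (fully open) to 255 (shut), then the shift along the tool's x, y, z each as a share of 0.15 m, from -1 to 1, then the turn, a rotation vector about the tool's x, y, z each as a share of 2 rad, from -1 to 1. A call has 1 to 20 rows; each row is the pose to reach, as a shift and turn from the pose commanded when the call began, along the tool's axes at that moment; what a row does not reach only later rows make up. A row lasts 1/10 s, in which the tool goes at most 50 mm and 8.59 degrees, less where a joint would pass 70% of its speed; a pose out of reach is approached as far as the arm can. A call with a number of a shift or a turn outside -1 to 1 is refused whole. A call with a gripper value outside its range is refused whole. The fingers move at their own pace and stop on an object; "newtons" is the grip in N (left out, the last holds). Time passes only in rows, so rows that repeat a pose let the fingers close. It gives the time, the measured TCP pose, the force and the opening at its end, in the units of the state.
- robot.state(): the state, without advancing time (a new reading comes with each control period).
- robot.camera(name): name is "scene" or "top" or "wrist"; returns a dict with "pixels" (384x512x3 uint8, red, green, blue), "range_z" (384x512 float32, m along the optical axis (not along the pixel's ray), 0 where there is no reading), "fx", "fy", "cx", "cy" (pixels), "k1" (the pictures are not rectified: a ray, as slopes to the right and down, at radius r is drawn at 1 + k1 r^2 times it, then the intrinsics apply), "eye" and "attitude" of the camera in the world; the wrist camera has in their place "tool_from_camera" (4x4, takes a point from camera to tool coordinates, whose origin is the TCP and whose axes are the flange's). Camera axes: x right, y down, z forward; pixel columns grow to the right and rows downward; lengths in m; the calibration is good to about 2 mm. A picture is of the moment at which its call begins: read the wrist's pose just before it.
- robot.sign_off(): hands the job in, once; it reports no verdict.
The state is a dict: "clock": time; "joint_positions": joint angles; "qvel": joint speeds; "joint_efforts": joint torques, N m; "tool_pos": TCP position; "tcp_rot": TCP orientation; "ft_force": force on the tool from outside, world axes, zero at the start; "moment": the same for the moment, N m; "finger_gap": finger opening in m.
Only numpy, scipy, OpenCV 4.12 (cv2) and the standard library are available. Lean on these libraries where they do the work, as an engineer would, in place of code of your own. Each camera call takes 0.05 s, during which the arm holds its last target.

## Task

Fold both flaps of the carton outwards past upright so they stay open, then lift the two grey bushings clear of the carton floor one after the other to feel which is heavier. Leave the lighter one standing in the carton and present the heavier: finish holding it in the gripper, still and upright, about 10 cm above the middle of the round yellow mat, without letting go, and leave the spray can, the jar and the steel collar where they are.

Things in the scene. Friction and masses are not known exactly. Their poses are not given: they have to be found in the camera images.
- carton: fixed cardboard carton, inside 180 (x) by 202 (y), walls 4, floor 5, rim 90 high. Origin: centre of underside; x away from the robot, y left, z up. Flap creases run along x at y = +-103, height 90. Ajar flaps leave over 70 between their free edges, so shut fingers can dip in between them, over the bushings (whose tops are at 75), and push each one outwards
- flap_left (a joint): hinge angle of the carton's left flap, on the carton's +y side (rad): 0 shut and level, 1.57 upright, up to 2.8 folded outwards and down. Starts ajar, 0.6 to 1.1. It moves at under 1 N and stays where it is left. Push its free edge up and outwards along the arc about its crease: a level push on a low flap jams by friction
- flap_right (a joint): hinge angle of the carton's right flap, on the carton's -y side (rad): 0 shut and level, 1.57 upright, up to 2.8 folded outwards and down. Starts ajar, 0.6 to 1.1. It moves at under 1 N and stays where it is left. Push its free edge up and outwards along the arc about its crease: a level push on a low flap jams by friction
- flap_left_edge (a point): middle of the free edge of the left flap, 80 mm from its crease; the flap is 180 long (along carton x) and 4 thick
- flap_right_edge (a point): middle of the free edge of the right flap, 80 mm from its crease; the flap is 180 long (along carton x) and 4 thick
- bushing_a: grey flanged bushing standing on its flange in the carton, about 90 from its twin across the carton's y. Flange 58 dia x 10 thick, barrel 42 dia (grip here), 70 high in all, dark bore mark on top. Origin: centre of the underside, z up. Looks the same as its twin, but one is steel and at least twice as heavy as the other, of aluminium; both weigh 0.2 to 0.7 kg
- bushing_b: grey flanged bushing standing on its flange in the carton, about 90 from its twin across the carton's y. Flange 58 dia x 10 thick, barrel 42 dia (grip here), 70 high in all, dark bore mark on top. Origin: centre of the underside, z up. Looks the same as its twin, but one is steel and at least twice as heavy as the other, of aluminium; both weigh 0.2 to 0.7 kg
- mat: round yellow handover mat fixed flat on the bench, 120 dia, 4 thick. Origin: centre of its underside
- spray_can: red-labelled spray can, 64 dia, 170 high. Origin: centre of its underside. Not part of the job
- jar: amber jar with a steel cap, 70 dia, 85 high. Origin: centre of its underside. Not part of the job
- collar: small steel shaft collar lying flat, 48 dia, 20 high. Origin: centre of its underside. Not part of the job
Not all that is in view belongs to the job. What is shaped like the bushing_b but blue or green is not meant.

How it is judged:
On the way, in this order (a step that is already met when the one before it is completed fails the run):
1. both carton flaps folded outwards past upright (value of joint each of flap_left, flap_right above 1.7 rad), for 0.2 s.
2. the lighter bushing is lifted off the carton floor in the gripper while the heavier (over 3.5 N) stands in the carton; the heavier may be lifted before this too (((z of bushing_a in the frame of carton above 0.03 m and contact force between bushing_a and the fingers above 1 N and contact force between bushing_b and carton above 3.5 N) or (z of bushing_b in the frame of carton above 0.03 m and contact force between bushing_b and the fingers above 1 N and contact force between bushing_a and carton above 3.5 N))), for 0.2 s.
3. the lighter bushing (under 3.5 N) stands in the carton and the heavier is lifted in the gripper (((z of bushing_a in the frame of carton above 0.03 m and contact force between bushing_a and the fingers above 1 N and x of bushing_b in the frame of carton between -0.09 and 0.09 m and y of bushing_b in the frame of carton between -0.1 and 0.1 m and z of bushing_b in the frame of carton below 0.015 m and angle between bushing_b's own z axis and vertical below 0.2 rad and contact force between bushing_b and the fingers below 0.2 N and contact force between bushing_b and carton between 0.5 and 3.5 N) or (z of bushing_b in the frame of carton above 0.03 m and contact force between bushing_b and the fingers above 1 N and x of bushing_a in the frame of carton between -0.09 and 0.09 m and y of bushing_a in the frame of carton between -0.1 and 0.1 m and z of bushing_a in the frame of carton below 0.015 m and angle between bushing_a's own z axis and vertical below 0.2 rad and contact force between bushing_a and the fingers below 0.2 N and contact force between bushing_a and carton between 0.5 and 3.5 N))), for 0.2 s.
At the end, for the whole second after the job is handed in: Both flaps over 1.7 rad; lighter bushing standing untouched on the carton floor; heavier one held in the fingers, still, both within 0.2 rad of upright; its underside 50 to 170 mm above the bench, its axis within 40 mm of the mat centre, touching neither mat nor carton (all of step 1 and ((x of bushing_b in the frame of carton between -0.09 and 0.09 m and y of bushing_b in the frame of carton between -0.1 and 0.1 m and z of bushing_b in the frame of carton below 0.015 m and angle between each of bushing_b, bushing_a's own z axis and vertical below 0.2 rad and contact force between bushing_b and the fingers below 0.2 N and contact force between bushing_b and carton between 0.5 and 3.5 N and linear speed of bushing_b below 0.02 m/s and horizontal distance between bushing_a and mat below 0.04 m and height (world z) of bushing_a between 0.05 and 0.17 m and linear speed of bushing_a below 0.03 m/s and contact force between bushing_a and the fingers above 1 N and contact force between bushing_a and mat below 0.1 N and contact force between bushing_a and carton below 0.1 N) or (x of bushing_a in the frame of carton between -0.09 and 0.09 m and y of bushing_a in the frame of carton between -0.1 and 0.1 m and z of bushing_a in the frame of carton below 0.015 m and angle between each of bushing_a, bushing_b's own z axis and vertical below 0.2 rad and contact force between bushing_a and the fingers below 0.2 N and contact force between bushing_a and carton between 0.5 and 3.5 N and linear speed of bushing_a below 0.02 m/s and horizontal distance between bushing_b and mat below 0.04 m and height (world z) of bushing_b between 0.05 and 0.17 m and linear speed of bushing_b below 0.03 m/s and contact force between bushing_b and the fingers above 1 N and contact force between bushing_b and mat below 0.1 N and contact force between bushing_b and carton below 0.1 N))); the arm keeps its last pose, push and grip.
It fails at once if the spray can, jar or collar is pushed more than 30 mm from its place (distance of any of spray_can, jar, collar from where it was at the start of the episode above 0.03 m).
It also fails if it takes over 72 s, if anything falls off the work surface, if the arm or the gripper's body presses on something with over 40 N, if the wrist force passes 120 N, or if a joint passes its speed limit or range.

## Working session

There is one attempt and no reset: what is moved stays moved. The work goes in short steps, Python scripts to look and compute and a tool call to move; the robot and the scene stay as the last step left them, time stands still between calls to the robot, and variables do not carry over. Pictures are saved under pics/ and viewed, and the job is handed in when it is done.

Besides the shell and the picture viewer there is one more tool, called after "Call:" as a command line: name --argument value ..., lists and objects as JSON in quotes. carry_out: Moves the arm, as the interface text tells. Shift numbers are shares of 0.15 m and turn numbers shares of 2 rad, none past 1 either way. Its arguments: {"type":"object","properties":{"commands":{"type":"string"},"newtons":{"type":"number"}},"required":["commands"]}

```bash
mkdir -p pics; ls
cat > h.py <<'E'
import numpy as np, cv2, pickle
from scipy.spatial.transform import Rotation as R
from station import robot
def snap(name,fn):
    s=robot.state(); c=robot.camera(name); c['state']=s
    cv2.imwrite(f'pics/{fn}.png',cv2.cvtColor(c['pixels'],cv2.COLOR_RGB2BGR))
    pickle.dump(c,open(f'pics/{fn}.pkl','wb')); return c
def load(fn): return pickle.load(open(f'pics/{fn}.pkl','rb'))
def T(c):
    if 'tool_from_camera' in c:
        s=c['state']; M=np.eye(4); M[:3,:3]=R.from_quat(s['tcp_rot']).as_matrix(); M[:3,3]=s['tool_pos']; return M@np.array(c['tool_from_camera'])
    M=np.eye(4); a=np.array(c['attitude'])
    M[:3,:3]=R.from_quat(a).as_matrix() if a.shape==(4,) else a
    M[:3,3]=c['eye']; return M
def slopes(c,u,v):
    K=np.array([[c['fx'],0,c['cx']],[0,c['fy'],c['cy']],[0,0,1]])
    return cv2.undistortPoints(np.array([[[u,v]]],float),K,np.array([c['k1'],0,0,0.]))[0,0]
def plane(c,u,v,z):
    M=T(c); x,y=slopes(c,u,v); d=M[:3,:3]@[x,y,1]; o=M[:3,3]; return o+d*(z-o[2])/d[2]
def depth(c,u,v):
    M=T(c); x,y=slopes(c,u,v); r=c['range_z'][int(round(v)),int(round(u))]; return M[:3,:3]@(np.array([x,y,1])*r)+M[:3,3]
def cloud(c):
    h,w=c['range_z'].shape; uu,vv=np.meshgrid(np.arange(w),np.arange(h))
    K=np.array([[c['fx'],0,c['cx']],[0,c['fy'],c['cy']],[0,0,1]])
    p=cv2.undistortPoints(np.stack([uu,vv],-1).reshape(-1,1,2).astype(float),K,np.array([c['k1'],0,0,0.])).reshape(h,w,2)
    M=T(c); r=c['range_z'][...,None]; P=np.concatenate([p*r,r],-1)
    return P@M[:3,:3].T+M[:3,3]
E
python3 - <<'E'
from h import *
for n in ['scene','top','wrist']:
    c=snap(n,n+'0')
print(c['state'],robot.grip_point_offset)
c=load('top0');print(c['eye'],c['attitude'],c['fx'])
E
```

```text
pics
{'clock': 0.1, 'joint_positions': array([-1.27108388e+00,  2.21140486e-01,  1.52745806e+00, -2.56030682e-05,
        1.39472950e+00, -1.26059201e-01]), 'qvel': array([-0.00128942, -0.00151951, -0.00214186,  0.00099008, -0.00083981,
       -0.00239285]), 'joint_efforts': array([ 4.27643718e-04, -4.95951211e+01, -3.88515937e+01,  7.00953067e-02,
        5.15774509e-02, -6.19824004e-05]), 'tool_pos': array([ 0.25798781, -0.5686648 ,  0.22157131]), 'tcp_rot': array([ 9.77424420e-01,  2.11283577e-01, -8.77990821e-05, -8.63339033e-04]), 'ft_force': array([-0.34832981, -0.32797498,  0.16160732]), 'moment': array([0.00326734, 0.03275192, 0.00109635]), 'finger_gap': 0.08702291288364636} 0.0187
[ 0.42849665 -0.02988345  1.11328812] [ 0.71073103 -0.70174452  0.03238721 -0.0369744 ] 360.8869981616089
```

View pics/top0.png

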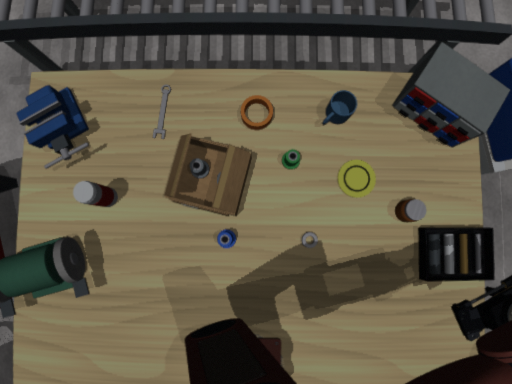

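View pics/scene0.png

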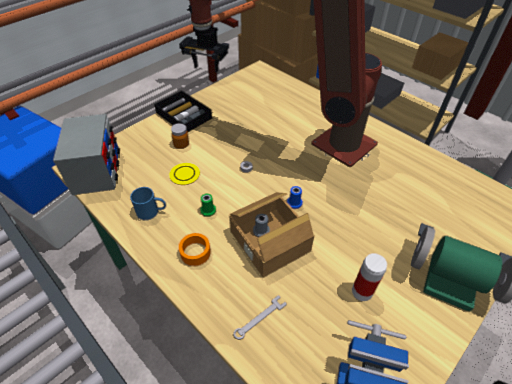

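Run:
```python
from h import *
c=load('top0'); im=cv2.cvtColor(c['pixels'],cv2.COLOR_RGB2BGR)
cr=cv2.resize(im[125:225,155:265],None,fx=7,fy=6,interpolation=cv2.INTER_CUBIC) if 0 else cv2.resize(im[125:225,155:265],None,fx=6,fy=6,interpolation=cv2.INTER_CUBIC)
cv2.imwrite('pics/crop0.png',cr)
P=cloud(c)
np.set_printoptions(precision=3,suppress=True,linewidth=200)
for v in [160,170,180,190]:
    print(v,[tuple(np.round(P[v,u],3)) for u in range(164,262,6)])
hsv=cv2.cvtColor(im,cv2.COLOR_BGR2HSV)
m=cv2.inRange(hsv,(24,150,120),(34,255,255)); n,l,s,ce=cv2.connectedComponentsWithStats(m)
i=1+np.argmax(s[1:,4]); print('mat',ce[i],s[i],plane(c,*ce[i],.004))
```

```text
160 [(np.float64(0.642), np.float64(0.268), np.float64(-0.0)), (np.float64(0.643), np.float64(0.25), np.float64(-0.003)), (np.float64(0.621), np.float64(0.204), np.float64(0.113)), (np.float64(0.612), np.float64(0.176), np.float64(0.159)), (np.float64(0.642), np.float64(0.191), np.float64(0.003)), (np.float64(0.629), np.float64(0.159), np.float64(0.073)), (np.float64(0.629), np.float64(0.141), np.float64(0.074)), (np.float64(0.644), np.float64(0.135), np.float64(-0.001)), (np.float64(0.642), np.float64(0.115), np.float64(0.008)), (np.float64(0.643), np.float64(0.096), np.float64(0.005)), (np.float64(0.617), np.float64(0.065), np.float64(0.14)), (np.float64(0.619), np.float64(0.049), np.float64(0.131)), (np.float64(0.621), np.float64(0.033), np.float64(0.122)), (np.float64(0.624), np.float64(0.017), np.float64(0.107)), (np.float64(0.627), np.float64(0.0), np.float64(0.094)), (np.float64(0.645), np.float64(-0.016), np.float64(0.001)), (np.float64(0.645), np.float64(-0.035), np.float64(0.002))]
170 [(np.float64(0.611), np.float64(0.267), np.float64(-0.002)), (np.float64(0.596), np.float
[... 2299 characters left out ...]
np.float64(0.151), np.float64(0.003)), (np.float64(0.549), np.float64(0.132), np.float64(0.002)), (np.float64(0.548), np.float64(0.113), np.float64(0.007)), (np.float64(0.534), np.float64(0.079), np.float64(0.142)), (np.float64(0.535), np.float64(0.064), np.float64(0.129)), (np.float64(0.537), np.float64(0.048), np.float64(0.116)), (np.float64(0.539), np.float64(0.032), np.float64(0.103)), (np.float64(0.546), np.float64(0.018), np.float64(0.038)), (np.float64(0.551), np.float64(0.002), np.float64(-0.005)), (np.float64(0.551), np.float64(-0.017), np.float64(-0.002)), (np.float64(0.551), np.float64(-0.036), np.float64(-0.002))]
mat [356.862 177.424] [346 168  22  21 304] [ 0.594 -0.338  0.004]
```

View pics/crop0.png

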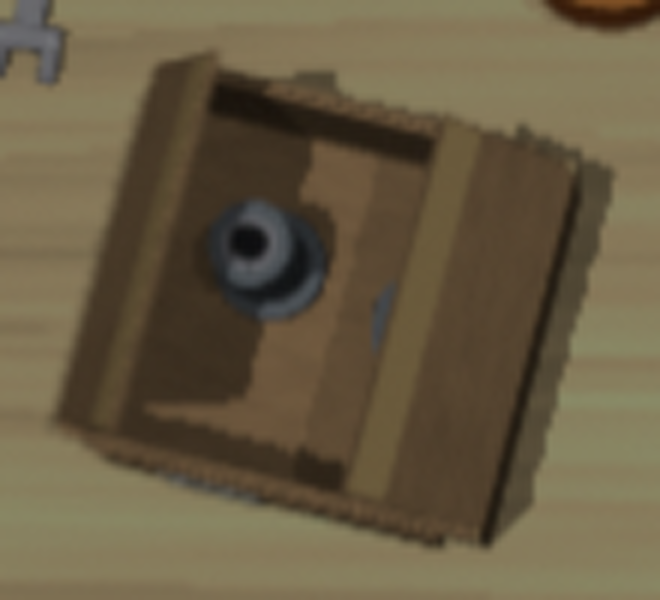

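Run:
```python
from h import *
np.set_printoptions(precision=4,suppress=True,linewidth=200)
c=load('top0'); P=cloud(c)
sub=P[125:225,155:265].reshape(-1,3)
h=sub[(sub[:,2]>.093)&(sub[:,2]<.2)]
# split by line through approx center (0.585,.115) with yaw guess
res={}
for nm,m in (('R',h[:,1]-0.115+0.27*(h[:,0]-.585)*-1<0),('L',None)):
    pass
yaw=-0.28
for it in range(3):
    ey=np.array([-np.sin(yaw),np.cos(yaw),0]); q=(h-[.585,.115,0])@ey
    ys=[]
    for nm,m in (('L',q>0.01),('R',q<-0.01)):
        a=h[m]
        for k in range(4):
            A=np.c_[a[:,:2],np.ones(len(a))]; co,_,_,_=np.linalg.lstsq(A,a[:,2],rcond=None)
            # TLS
            mu=a.mean(0); n=np.linalg.svd(a-mu)[2][2]; n*=np.sign(n[2]); d=(a-mu)@n; a=a[abs(d)<max(2*d.std(),.003)]
        ang=np.arccos(n[2]); 
        # crease: where z=0.09 along horizontal normal
        hn=n[:2]/np.linalg.norm(n[:2]); off=mu[:2]@hn+ (mu[2]-.092)*n[2]/np.linalg.norm(n[:2])
        # yaw from crease dir
        cd=np.array([hn[1],-hn[0]]); cd*=np.sign(cd[0]); y=np.arctan2(cd[1],cd[0]); ys.append(y)
        e=a[:,:2]@cd; print(nm,len(a),'n',n,'tilt',ang,'yaw',y,'hn',hn,'off',off,'along',np.percentile(e,[1,99]),'zmax',a[:,2].max())
    yaw=np.mean(ys); 
print(yaw)
```

```text
L 630 n [0.1956 0.8149 0.5455] tilt 0.9937548485742496 yaw -0.2355888732537072 hn [0.2334 0.9724] off 0.35720953083223284 along [0.4531 0.6296] zmax 0.1629773519293054
R 1441 n [-0.1561 -0.6444  0.7486] tilt 0.7249177209426646 yaw -0.2376882030745767 hn [-0.2355 -0.9719] off -0.14596816920160993 along [0.4519 0.6287] zmax 0.14774205032579957
L 630 n [0.1956 0.8149 0.5455] tilt 0.9937548485742496 yaw -0.2355888732537072 hn [0.2334 0.9724] off 0.35720953083223284 along [0.4531 0.6296] zmax 0.1629773519293054
R 1441 n [-0.1561 -0.6444  0.7486] tilt 0.7249177209426646 yaw -0.2376882030745767 hn [-0.2355 -0.9719] off -0.14596816920160993 along [0.4519 0.6287] zmax 0.14774205032579957
L 630 n [0.1956 0.8149 0.5455] tilt 0.9937548485742496 yaw -0.2355888732537072 hn [0.2334 0.9724] off 0.35720953083223284 along [0.4531 0.6296] zmax 0.1629773519293054
R 1441 n [-0.1561 -0.6444  0.7486] tilt 0.7249177209426646 yaw -0.2376882030745767 hn [-0.2355 -0.9719] off -0.14596816920160993 along [0.4519 0.6287] zmax 0.14774205032579957
-0.23663853816414193
```

Call:
carry_out --commands "255 0.97 -0.82 0 0 0 0;255 0.97 -0.82 0 0 0 0;255 0.97 -0.82 0 0 0 0;255 0.97 -0.82 0 0 0 0"

```text
clock: 0.55
tool_pos: [0.3404, -0.3946, 0.2221]
tcp_rot: [0.977, 0.211, 0.0, -0.001]
ft_force: [-0.3, -0.2, 0.9]
finger_gap: 0.0632
```

Call:
carry_out --commands "255 0.97 -0.82 0 0 0 0;255 0.97 -0.82 0 0 0 0;255 0.97 -0.82 0 0 0 0;255 0.97 -0.82 0 0 0 0"

```text
clock: 0.95
tool_pos: [0.4221, -0.2224, 0.2224]
tcp_rot: [0.977, 0.212, 0.0, -0.0]
ft_force: [0.5, -0.1, 0.4]
finger_gap: 0.0311
```

Call:
carry_out --commands "255 0.97 -0.82 0 0 0 0;255 0.97 -0.82 0 0 0 0;255 0.97 -0.82 0 0 0 0;255 0.97 -0.82 0 0 0 0"

```text
clock: 1.35
tool_pos: [0.5038, -0.0502, 0.2225]
tcp_rot: [0.977, 0.212, 0.0, -0.0]
ft_force: [0.7, -0.6, -0.6]
finger_gap: 0.0026
```

Call:
carry_out --commands "255 0.97 -0.82 0 0 0 -0.454;255 0.97 -0.82 0 0 0 -0.454;255 0.97 -0.82 0 0 0 -0.454;255 0.97 -0.82 0 0 0 -0.454;255 0.97 -0.82 0 0 0 -0.454;255 0.97 -0.82 0 0 0 -0.454;255 0.97 -0.82 0 0 0 -0.454;255 0.97 -0.82 0 0 0 -0.454"

```text
clock: 2.15
tool_pos: [0.5848, 0.1192, 0.2222]
tcp_rot: [0.787, 0.617, -0.0, -0.0]
ft_force: [0.4, -0.2, 0.4]
finger_gap: 0.0006
```

```bash
cat >> h.py <<'E'
CC=np.array([.585,.1177,0]); YAW=-.2366
EX=np.array([np.cos(YAW),np.sin(YAW),0]); EY=np.array([-np.sin(YAW),np.cos(YAW),0])
def W(x,y,z): return CC+EX*x+EY*y+np.array([0,0,z])
def cart(p): d=np.asarray(p)-CC; return np.array([d@EX,d@EY,d[2]])
def share(p):
    s=robot.state(); return np.round(R.from_quat(s['tcp_rot']).as_matrix().T@(np.asarray(p)-s['tool_pos'])/.15,3)
E
python3 - <<'E'
from h import *
np.set_printoptions(precision=4,suppress=True,linewidth=200)
s=robot.state(); print(s['clock'],s['tool_pos'],cart(s['tool_pos']),s['ft_force'],s['finger_gap'],s['joint_positions'])
M=R.from_quat(s['tcp_rot']).as_matrix(); print(M, 'tool x in carton',M[:,0]@EX,M[:,0]@EY)
print(share(W(0,.03,.2)),share(W(0,.03,.125)))
snap('wrist','w1');snap('scene','s1')
E
```

```text
2.15 [0.5848 0.1192 0.2222] [-0.0006  0.0014  0.2222] [ 0.4313 -0.1819  0.4254] 0.0005646317456526613 [0.069  0.1543 1.6028 0.     1.3851 0.3098]
[[ 0.2384  0.9712 -0.0006]
 [ 0.9712 -0.2384 -0.    ]
 [-0.0002 -0.0005 -1.    ]] tool x in carton 0.0041528632398366155 0.9999913624397194
[0.191 0.003 0.148] [0.191 0.003 0.648]
```

View pics/w1.png

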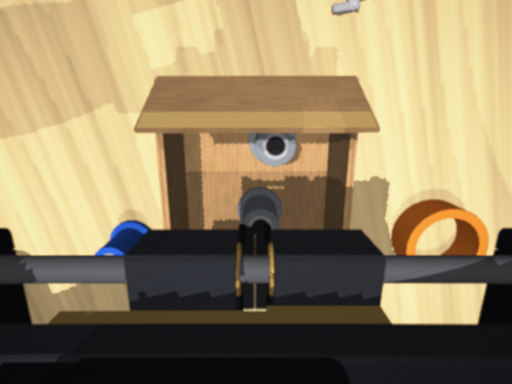

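View pics/s1.png

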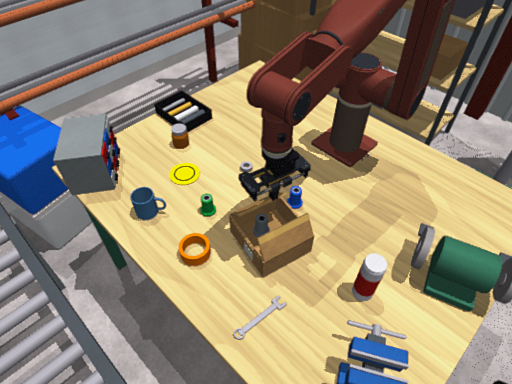

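Call:
carry_out --commands "255 0.19 0 0 0 0 0;255 0.19 0 0.3 0 0 0;255 0.19 0 0.65 0 0 0;255 0.19 0 0.65 0 0 0;255 0.19 0 0.65 0 0 0;255 0.30 0 0.64 0 0 0;255 0.36 0 0.63 0 0 0;255 0.42 0 0.60 0 0 0;255 0.49 0 0.575 0 0 0;255 0.56 0 0.56 0 0 0;255 0.62 0 0.56 0 0 0;255 0.68 0 0.56 0 0 0;255 0.74 0 0.58 0 0 0;255 0.80 0 0.61 0 0 0;255 0.85 0 0.63 0 0 0;255 0.89 0 0.65 0 0 0;255 0.89 0 0.65 0 0 0;255 0.89 0 0.65 0 0 0"

```text
clock: 4.05
tool_pos: [0.6162, 0.2492, 0.1248]
tcp_rot: [0.786, 0.619, -0.0, -0.0]
ft_force: [0.3, -0.4, -0.0]
finger_gap: 0.0004
```

Run:
```python
from h import *
np.set_printoptions(precision=4,suppress=True,linewidth=200)
s=robot.state(); print(s['clock'],cart(s['tool_pos']),s['ft_force'])
snap('scene','s2')
```

```text
4.05 [-0.0005  0.1352  0.1248] [ 0.3032 -0.4196 -0.0339]
```

View pics/s2.png

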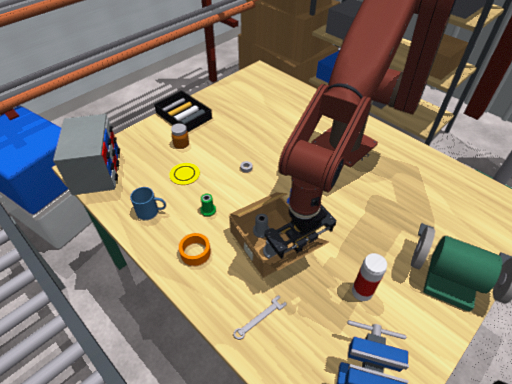

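Call:
carry_out --commands "255 0 0 -0.3 0 0 0;255 -0.3 0 -0.5 0 0 0;255 -0.95 0 -0.5 0 0 0;255 -0.95 0 -0.5 0 0 0;255 -0.95 0 -0.5 0 0 0;255 -0.95 0 -0.5 0 0 0;255 -0.95 0 -0.5 0 0 0"

```text
clock: 4.8
tool_pos: [0.5831, 0.111, 0.2004]
tcp_rot: [0.786, 0.619, 0.0, -0.0]
ft_force: [-0.6, -0.5, 0.5]
finger_gap: 0.0005
```

Run:
```python
from h import *
np.set_printoptions(precision=4,suppress=True,linewidth=200)
s=robot.state(); print(s['clock'],cart(s['tool_pos']),s['ft_force'])
print(share(W(0,-.02,.115)),share(W(0,-.14,.12)))
snap('scene','s3');c=snap('wrist','w3')
im=cv2.cvtColor(c['pixels'],cv2.COLOR_RGB2BGR);cv2.imwrite('pics/w3b.png',np.hstack([im[:, :400],cv2.imread('pics/s3.png')[150:,150:450].copy() if 0 else cv2.resize(cv2.imread('pics/s3.png')[150:342,180:380],(400,384))]))
```

```text
4.8 [-0.0003 -0.0069  0.2004] [-0.6125 -0.4678  0.5491]
[-0.088  0.002  0.569] [-0.888  0.002  0.535]
```

View pics/w3b.png

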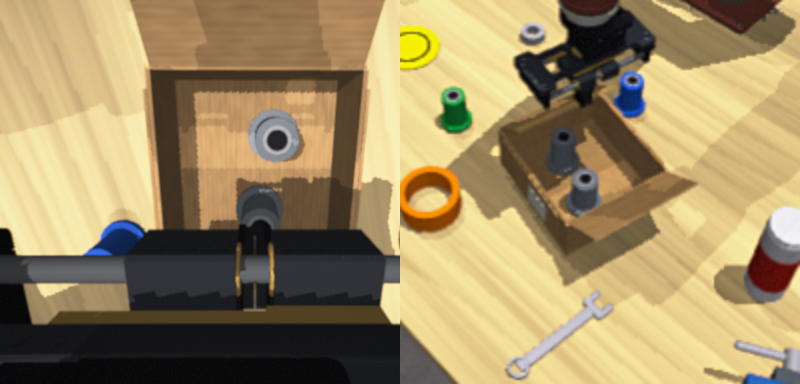

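Call:
carry_out --commands "255 -0.075 0 0.3 0 0 0;255 -0.075 0 0.57 0 0 0;255 -0.075 0 0.57 0 0 0;255 -0.13 0 0.57 0 0 0;255 -0.19 0 0.55 0 0 0;255 -0.255 0 0.49 0 0 0;255 -0.32 0 0.45 0 0 0;255 -0.37 0 0.43 0 0 0;255 -0.42 0 0.41 0 0 0;255 -0.52 0 0.40 0 0 0;255 -0.62 0 0.40 0 0 0;255 -0.72 0 0.43 0 0 0;255 -0.82 0 0.48 0 0 0;255 -0.89 0 0.52 0 0 0;255 -0.89 0 0.52 0 0 0;255 -0.89 0 0.52 0 0 0"

```text
clock: 6.5
tool_pos: [0.5511, -0.0196, 0.1214]
tcp_rot: [0.786, 0.618, -0.0, -0.0]
ft_force: [-0.4, 0.3, 0.1]
finger_gap: 0.0005
```

Call:
carry_out --commands "255 0 0 -0.4 0 0 0;255 0 0 -0.9 0 0 0;255 0 0 -0.9 0 0 0;0 0 0 -0.9 0 0 0;0 0 0 -0.9 0 0 0"

```text
clock: 7.0
tool_pos: [0.5522, -0.0189, 0.2582]
tcp_rot: [0.785, 0.619, 0.001, 0.001]
ft_force: [-0.7, -0.0, -1.3]
finger_gap: 0.0097
```

Run:
```python
from h import *
np.set_printoptions(precision=4,suppress=True,linewidth=200)
s=robot.state(); print(s['clock'],cart(s['tool_pos']),s['ft_force'])
c=snap('wrist','w4');snap('top','t4')
im=cv2.cvtColor(c['pixels'],cv2.COLOR_RGB2BGR);cv2.imwrite('pics/w4b.png',np.hstack([im[:, 50:450],cv2.resize(cv2.imread('pics/t4.png')[120:240,150:270],(384,384))]))
```

```text
7.0 [ 0.0001 -0.1404  0.2582] [-0.6553 -0.0062 -1.3259]
```

View pics/w4b.png

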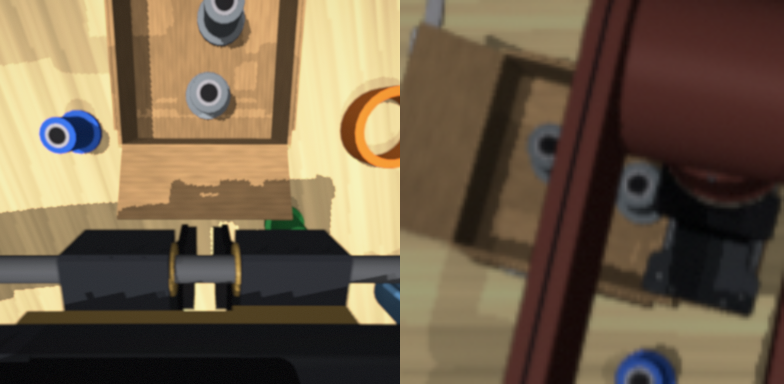

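Run:
```python
from h import *
np.set_printoptions(precision=4,suppress=True,linewidth=200)
def bores(c,roi):
    x0,y0,x1,y1=roi; g=cv2.cvtColor(c['pixels'],cv2.COLOR_RGB2GRAY)[y0:y1,x0:x1]
    m=(g<45).astype(np.uint8); n,l,s,ce=cv2.connectedComponentsWithStats(m)
    for i in range(1,n):
        if 8<s[i,4]<900:
            p=ce[i]+[x0,y0]; print(p,s[i,4],cart(plane(c,*p,.075)),plane(c,*p,.075), 'depth',cart(depth(c,*p)))
c=load('w4'); print('w4');bores(c,(200,0,330,130))
c=load('t4'); print('t4');bores(c,(185,145,220,200))
c=load('w3'); print('w3');bores(c,(240,110,320,170))
c=load('w4'); P=cloud(c); 
for v in (150,165,180,195,205): print(v,cart(P[v,260]))
```

```text
w4
[274.1293   3.4914] 116 [0.0223 0.0377 0.075 ] [0.6155 0.1491 0.075 ] depth [0.0222 0.0375 0.0755]
[271.3418  28.1964] 275 [0.0198 0.0154 0.075 ] [0.6079 0.128  0.075 ] depth [0.0209 0.0203 0.0545]
[258.5244  92.2866] 164 [ 0.0069 -0.0471  0.075 ] [0.5806 0.0704 0.075 ] depth [ 0.0068 -0.0471  0.0765]
t4
[185.3636 147.4545] 11 [0.0628 0.0854 0.075 ] [0.666 0.186 0.075] depth [0.0728 0.1002 0.0171]
[203.304 171.544] 125 [0.0064 0.0149 0.075 ] [0.5947 0.1307 0.075 ] depth [-0.0625 -0.0936  0.6524]
[213.0273 175.1113] 476 [ 0.0032 -0.0155  0.075 ] [0.5845 0.1019 0.075 ] depth [-0.06   -0.1016  0.6182]
[196.2917 164.9583] 24 [0.0202 0.04   0.075 ] [0.614  0.1519 0.075 ] depth [0.02   0.0397 0.0765]
w3
[276.8848 139.9671] 243 [0.0226 0.041  0.075 ] [0.6166 0.1523 0.075 ] depth [0.0225 0.0412 0.0767]
150 [ 0.0084 -0.1072  0.0935]
165 [ 0.0083 -0.1222  0.1013]
180 [ 0.0082 -0.1369  0.1093]
195 [ 0.0081 -0.1511  0.1172]
205 [ 0.0081 -0.1603  0.123 ]
```

Call:
carry_out --commands "60 0.62 0.046 0 0 0 0;60 0.62 0.046 0 0 0 0;60 0.62 0.046 0.5 0 0 0;60 0.62 0.046 0.85 0 0 0;60 0.62 0.046 0.85 0 0 0;60 0.62 0.046 0.85 0 0 0"

```text
clock: 7.7
tool_pos: [0.5743, 0.0699, 0.1218]
tcp_rot: [0.786, 0.619, -0.005, -0.004]
ft_force: [-0.9, 0.6, -0.4]
finger_gap: 0.0626
```

Run:
```python
from h import *
np.set_printoptions(precision=4,suppress=True,linewidth=200)
s=robot.state(); print(s['clock'],cart(s['tool_pos']),s['ft_force'],s['finger_gap'])
print(share(W(.007,-.047,.036)))
snap('wrist','w5')
```

```text
7.7 [ 0.0008 -0.049   0.1218] [-0.9439  0.6485 -0.4025] 0.06259223084604551
[0.015 0.049 0.571]
```

View pics/w5.png

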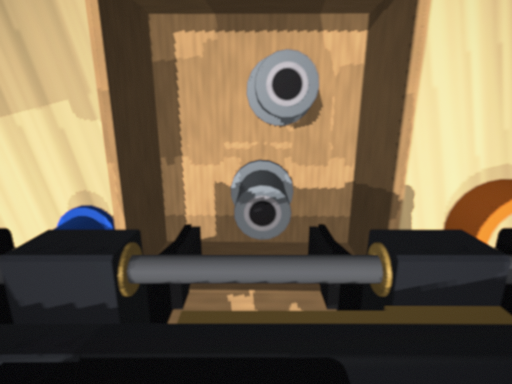

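Call:
carry_out --commands "60 0 0 0 0 0 0;60 0 0 0 0 0 0;60 0 0 0 0 0 0"

```text
clock: 8.05
tool_pos: [0.5815, 0.0694, 0.1318]
tcp_rot: [0.786, 0.618, 0.002, 0.001]
ft_force: [0.4, -0.5, 1.1]
finger_gap: 0.0665
```

Run:
```python
from h import *
np.set_printoptions(precision=4,suppress=True,linewidth=200)
s=robot.state(); print(s['clock'],cart(s['tool_pos']),s['ft_force'],s['tcp_rot'])
print(share(W(.007,-.047,.036)),s['qvel'],s['joint_positions'])
c=load('w5'); 
for p in ((262,212),(288,84)): print(cart(plane(c,*p,.075)))
```

```text
8.05 [ 0.008  -0.0477  0.1318] [ 0.4325 -0.5491  1.1484] [0.7858 0.6185 0.0015 0.0012]
[ 0.004 -0.009  0.639] [-0.0002  0.0016  0.0096 -0.0002 -0.0018  0.0006] [-0.0158  0.205   1.721   0.      1.2118  0.2214]
[ 0.0076 -0.0468  0.075 ]
[0.0239 0.0412 0.075 ]
```

Call:
carry_out --commands "60 0 0 0.2 0 0 0;60 0 0 0.4 0 0 0;60 0 0 0.55 0 0 0;60 0 0 0.64 0 0 0;60 0 0 0.64 0 0 0;60 0 0 0.64 0 0 0;60 0 0 0.64 0 0 0;255 0 0 0.64 0 0 0;255 0 0 0.64 0 0 0;255 0 0 0.64 0 0 0;255 0 0 0.64 0 0 0;255 0 0 0.64 0 0 0;255 0 0 0.64 0 0 0;255 0 0 0.64 0 0 0" --newtons 30

```text
clock: 9.45
tool_pos: [0.5798, 0.0696, 0.0337]
tcp_rot: [0.786, 0.619, -0.0, -0.0]
ft_force: [-3.7, 0.2, 5.0]
finger_gap: 0.0409
```

Call:
carry_out --commands "255 0 0 -0.1 0 0 0;255 0 0 -0.2 0 0 0;255 0 0 -0.3 0 0 0;255 0 0 -0.4 0 0 0;255 0 0 -0.4 0 0 0;255 0 0 -0.4 0 0 0;255 0 0 -0.4 0 0 0;255 0 0 -0.4 0 0 0;255 0 0 -0.4 0 0 0;255 0 0 -0.4 0 0 0"

```text
clock: 10.45
tool_pos: [0.5797, 0.0695, 0.093]
tcp_rot: [0.786, 0.619, -0.0, -0.0]
ft_force: [0.0, 0.3, -5.5]
finger_gap: 0.0406
```

Run:
```python
from h import *
np.set_printoptions(precision=4,suppress=True,linewidth=200)
for i in range(3):
    c=snap('wrist','w6%d'%i); s=c['state']; print(s['clock'],cart(s['tool_pos']),s['ft_force'],s['joint_efforts'],s['finger_gap'])
snap('scene','s6')
im=np.hstack([cv2.imread('pics/w60.png')[:,50:450],cv2.resize(cv2.imread('pics/s6.png')[170:290,200:330],(400,384))]); cv2.imwrite('pics/v6.png',im)
```

```text
10.45 [ 0.0061 -0.0481  0.093 ] [ 0.0116  0.2914 -5.4667] [  0.004  -50.0645 -37.3898   0.0782   0.0312  -0.0002] 0.04060445838946368
10.5 [ 0.0063 -0.048   0.0931] [ 1.1856  0.0805 -5.8525] [  0.0026 -50.0372 -37.3876   0.0782   0.0294  -0.0001] 0.0407735478578594
10.55 [ 0.0063 -0.048   0.0933] [ 0.1116  0.9024 -4.6594] [  0.0011 -50.0248 -37.3958   0.0781   0.0272  -0.0001] 0.04056226915312119
```

View pics/v6.png

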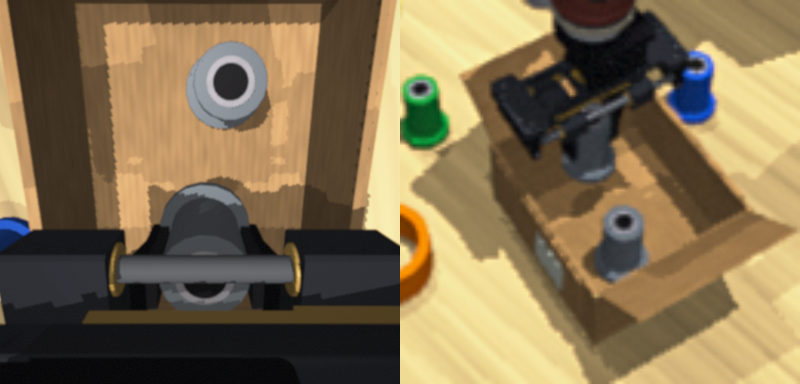

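Right bushing reads about 5.3 N, so it's probably the steel one. I'll set it back and lift the other.

Call:
carry_out --commands "255 0 0 0.1 0 0 0;255 0 0 0.2 0 0 0;255 0 0 0.3 0 0 0;255 0 0 0.36 0 0 0;255 0 0 0.38 0 0 0;255 0 0 0.395 0 0 0;255 0 0 0.395 0 0 0;255 0 0 0.395 0 0 0;60 0 0 0.395 0 0 0;60 0 0 0.395 0 0 0;60 0 0 0.395 0 0 0;60 0 0 0.395 0 0 0;60 0 0 0.2 0 0 0;60 0 0 0 0 0 0;60 0 0 -0.2 0 0 0;60 0 0 -0.2 0 0 0;60 0 0 -0.2 0 0 0;60 0 0 -0.2 0 0 0"

```text
clock: 12.45
tool_pos: [0.5792, 0.0695, 0.1224]
tcp_rot: [0.786, 0.619, -0.001, -0.001]
ft_force: [0.0, 0.2, -0.3]
finger_gap: 0.0665
```

Run:
```python
from h import *
np.set_printoptions(precision=4,suppress=True,linewidth=200)
s=robot.state(); print(s['clock'],cart(s['tool_pos']),s['ft_force'],s['finger_gap'])
print(share(W(.023,.041,.13)))
c=snap('wrist','w7'); c=load('w7')
```

```text
12.45 [ 0.0056 -0.0482  0.1224] [ 0.01    0.2194 -0.2525] 0.06645864781721135
[ 0.595  0.115 -0.051]
```

View pics/w7.png

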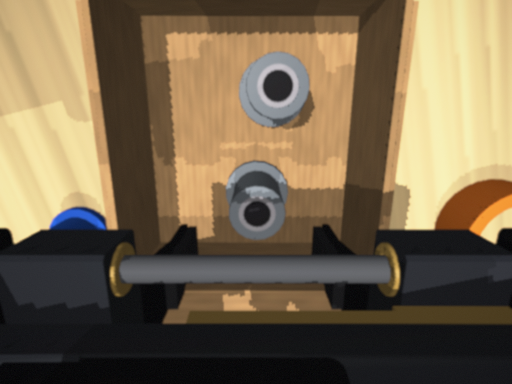

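Call:
carry_out --commands "60 0.2 0.04 0 0 0 0;60 0.4 0.08 0 0 0 0;60 0.55 0.11 0 0 0 0;60 0.595 0.115 0 0 0 0;60 0.595 0.115 0 0 0 0;60 0.595 0.115 0 0 0 0;60 0.595 0.115 0 0 0 0;60 0.595 0.115 0 0 0 0"

```text
clock: 13.3
tool_pos: [0.6176, 0.1513, 0.1235]
tcp_rot: [0.786, 0.618, -0.0, 0.0]
ft_force: [-0.4, 0.2, 0.1]
finger_gap: 0.0666
```

Run:
```python
from h import *
np.set_printoptions(precision=4,suppress=True,linewidth=200)
s=robot.state(); print(s['clock'],cart(s['tool_pos']),s['ft_force'],s['finger_gap'])
print(share(W(.023,.041,.036)))
c=snap('wrist','w8')
```

```text
13.3 [0.0238 0.0403 0.1235] [-0.4179  0.2043  0.0555] 0.06662324318470277
[ 0.005 -0.005  0.584]
```

View pics/w8.png

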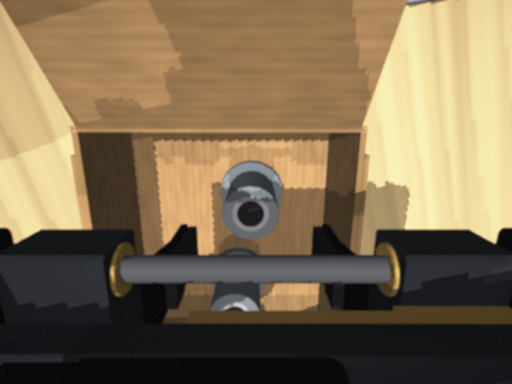

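Call:
carry_out --commands "60 0.005 -0.005 0.2 0 0 0;60 0.005 -0.005 0.4 0 0 0;60 0.005 -0.005 0.52 0 0 0;60 0.005 -0.005 0.58 0 0 0;60 0.005 -0.005 0.58 0 0 0;60 0.005 -0.005 0.58 0 0 0;255 0.005 -0.005 0.58 0 0 0;255 0.005 -0.005 0.58 0 0 0;255 0.005 -0.005 0.58 0 0 0;255 0.005 -0.005 0.58 0 0 0;255 0.005 -0.005 0.58 0 0 0;255 0.005 -0.005 0.58 0 0 0;255 0.005 -0.005 0.58 0 0 0" --newtons 30

```text
clock: 14.65
tool_pos: [0.6172, 0.1533, 0.037]
tcp_rot: [0.786, 0.619, 0.0, -0.0]
ft_force: [-2.4, 0.2, 4.8]
finger_gap: 0.0406
```

Call:
carry_out --commands "255 0 0 -0.1 0 0 0;255 0 0 -0.2 0 0 0;255 0 0 -0.3 0 0 0;255 0 0 -0.4 0 0 0;255 0 0 -0.4 0 0 0;255 0 0 -0.4 0 0 0;255 0 0 -0.4 0 0 0;255 0 0 -0.4 0 0 0;255 0 0 -0.4 0 0 0;255 0 0 -0.4 0 0 0"

```text
clock: 15.65
tool_pos: [0.6169, 0.1531, 0.0959]
tcp_rot: [0.786, 0.619, -0.0, -0.0]
ft_force: [0.4, -0.4, -1.8]
finger_gap: 0.0408
```

Run:
```python
from h import *
np.set_printoptions(precision=4,suppress=True,linewidth=200)
for i in range(3):
    c=snap('wrist','w9%d'%i); s=c['state']; print(s['clock'],cart(s['tool_pos']),s['ft_force'],s['finger_gap'])
snap('scene','s9')
im=np.hstack([cv2.imread('pics/w90.png')[:,50:450],cv2.resize(cv2.imread('pics/s9.png')[170:290,200:330],(400,384))]); cv2.imwrite('pics/v9.png',im)
```

```text
15.65 [0.0227 0.0419 0.0959] [ 0.3561 -0.3745 -1.8499] 0.04083640460416697
15.7 [0.0228 0.042  0.0961] [ 0.6851 -0.7796 -1.6193] 0.04107892419891179
15.75 [0.0228 0.0419 0.0962] [ 0.8    -0.2735 -1.4388] 0.040857727493995945
```

View pics/v9.png

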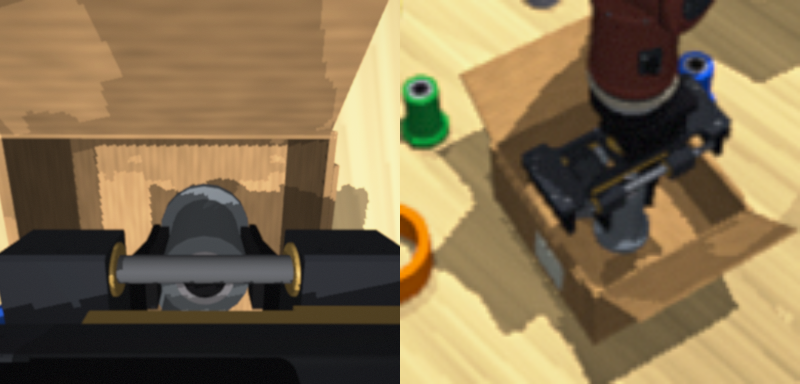

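Left reads about 1.7 N, so it is the lighter. I'll set it back and return to the right one.

Call:
carry_out --commands "255 0 0 0.1 0 0 0;255 0 0 0.2 0 0 0;255 0 0 0.3 0 0 0;255 0 0 0.36 0 0 0;255 0 0 0.38 0 0 0;255 0 0 0.395 0 0 0;255 0 0 0.395 0 0 0;255 0 0 0.395 0 0 0;60 0 0 0.395 0 0 0;60 0 0 0.395 0 0 0;60 0 0 0.395 0 0 0;60 0 0 0.395 0 0 0;60 0 0 0.2 0 0 0;60 0 0 0 0 0 0;60 0 0 -0.2 0 0 0;60 0 0 -0.2 0 0 0;60 0 0 -0.2 0 0 0;60 0 0 -0.2 0 0 0"

```text
clock: 17.65
tool_pos: [0.6162, 0.153, 0.1252]
tcp_rot: [0.786, 0.619, -0.001, -0.001]
ft_force: [-0.4, 0.0, -0.5]
finger_gap: 0.0664
```

Call:
carry_out --commands "60 -0.2 -0.04 0 0 0 0;60 -0.4 -0.08 0 0 0 0;60 -0.55 -0.11 0 0 0 0;60 -0.6 -0.11 0 0 0 0;60 -0.6 -0.11 0 0 0 0;60 -0.6 -0.11 0 0 0 0;60 -0.6 -0.11 0 0 0 0;60 -0.6 -0.11 0 0 0 0"

```text
clock: 18.45
tool_pos: [0.5803, 0.0704, 0.1264]
tcp_rot: [0.785, 0.619, 0.0, -0.0]
ft_force: [-0.2, -0.2, 1.0]
finger_gap: 0.0666
```

Run:
```python
from h import *
np.set_printoptions(precision=4,suppress=True,linewidth=200)
c=snap('wrist','w10')
s=robot.state(); print(s['clock'],cart(s['tool_pos']),s['ft_force'],s['finger_gap'])
print(share(W(.0062,-.048,.036)))
```

```text
18.5 [ 0.0065 -0.0472  0.1265] [0.8291 0.5906 0.3231] 0.06665476006379994
[-0.006 -0.002  0.603]
```

View pics/w10.png

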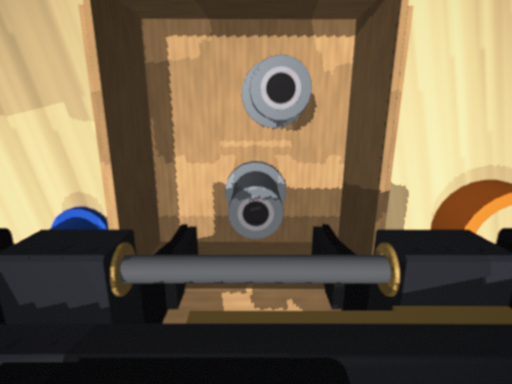

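Call:
carry_out --commands "60 -0.005 0 0.2 0 0 0;60 -0.005 0 0.4 0 0 0;60 -0.005 0 0.54 0 0 0;60 -0.005 0 0.6 0 0 0;60 -0.005 0 0.6 0 0 0;60 -0.005 0 0.6 0 0 0;255 -0.005 0 0.6 0 0 0;255 -0.005 0 0.6 0 0 0;255 -0.005 0 0.6 0 0 0;255 -0.005 0 0.6 0 0 0;255 -0.005 0 0.6 0 0 0;255 -0.005 0 0.6 0 0 0;255 -0.005 0 0.6 0 0 0" --newtons 40

```text
clock: 19.8
tool_pos: [0.5803, 0.0688, 0.0371]
tcp_rot: [0.786, 0.619, 0.0, 0.0]
ft_force: [-1.2, -0.5, 4.3]
finger_gap: 0.0409
```

Call:
carry_out --commands "255 0 0 -0.1 0 0 0;255 0 0 -0.2 0 0 0;255 0 0 -0.3 0 0 0;255 0 0 -0.4 0 0 0;255 0 0 -0.4 0 0 0;255 0 0 -0.4 0 0 0;255 0 0 -0.4 0 0 0;255 0 0 -0.4 0 0 0;255 0 0 -0.5 0 0 0;255 0 0 -0.65 0 0 0;255 0 0 -0.8 0 0 0;255 0 0 -0.95 0 0 0;255 0 0 -1 0 0 0;255 0 0 -1 0 0 0"

```text
clock: 21.2
tool_pos: [0.581, 0.0688, 0.1885]
tcp_rot: [0.786, 0.619, 0.001, 0.001]
ft_force: [-0.9, 0.6, -4.6]
finger_gap: 0.0406
```

Call:
carry_out --commands "255 0 0 -0.2 0 0 0;255 0 0 -0.4 0 0 0;255 0 0 -0.4 0 0 0;255 0 0 -0.4 0 0 0"

```text
clock: 21.6
tool_pos: [0.5796, 0.0688, 0.2453]
tcp_rot: [0.786, 0.619, -0.0, -0.0]
ft_force: [-1.0, -0.3, -5.9]
finger_gap: 0.0405
```

Run:
```python
from h import *
np.set_printoptions(precision=4,suppress=True,linewidth=200)
s=robot.state(); print(s['clock'],s['tool_pos'],cart(s['tool_pos']),s['ft_force'],s['finger_gap'])
print(share([.594,-.338,s['tool_pos'][2]]))
snap('wrist','w11');snap('scene','s11');c=snap('top','t11')
im=np.hstack([cv2.imread('pics/w11.png')[:,50:450],cv2.resize(cv2.imread('pics/s11.png')[130:290,180:340],(400,384))]); cv2.imwrite('pics/v11.png',im)
c=load('s11');hsv=cv2.cvtColor(c['pixels'],cv2.COLOR_RGB2HSV)
m=cv2.inRange(hsv,(24,150,120),(34,255,255)); n,l,st,ce=cv2.connectedComponentsWithStats(m)
i=1+np.argmax(st[1:,4]); b=st[i]; print('mat scene',b,plane(c,b[0]+(b[2]-1)/2,b[1]+(b[3]-1)/2,.004),plane(c,*ce[i],.004))
cn=max(cv2.findContours((l==i).astype(np.uint8),cv2.RETR_EXTERNAL,cv2.CHAIN_APPROX_NONE)[0],key=len)
print(plane(c,*cv2.fitEllipse(cn)[0],.004))
c=load('top0');im=cv2.cvtColor(c['pixels'],cv2.COLOR_RGB2HSV);m=cv2.inRange(im,(24,150,120),(34,255,255))
cn=max(cv2.findContours(m,cv2.RETR_EXTERNAL,cv2.CHAIN_APPROX_NONE)[0],key=len);e=cv2.fitEllipse(cn);print(e,plane(c,*e[0],.004))
```

```text
21.6 [0.5796 0.0688 0.2453] [ 0.0062 -0.0488  0.2453] [-1.0478 -0.2812 -5.8746] 0.04049782268120598
[-2.614  0.73  -0.   ]
mat scene [169 163  31  22 507] [ 0.5942 -0.3348  0.004 ] [ 0.5934 -0.335   0.004 ]
[ 0.5933 -0.3348  0.004 ]
((356.20416259765625, 177.94801330566406), (31.631973266601562, 32.95414733886719), 132.76922607421875) [ 0.592  -0.3356  0.004 ]
```

View pics/v11.png

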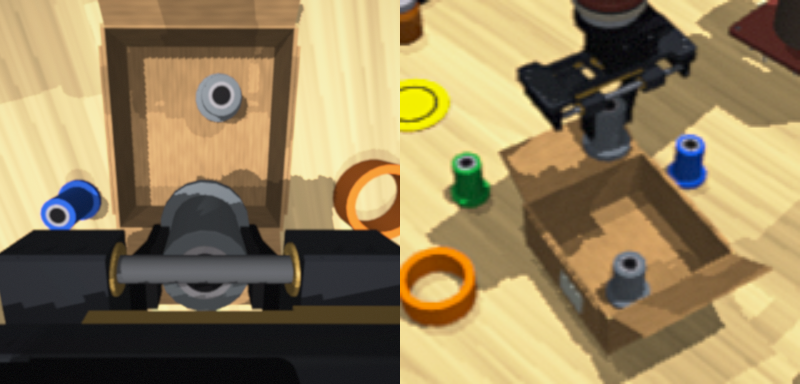

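Call:
carry_out --commands "255 -0.2 0.06 0 0 0 0;255 -0.45 0.13 0 0 0 0;255 -0.7 0.2 0 0 0 0;255 -0.865 0.243 0 0 0 0"

```text
clock: 22.15
tool_pos: [0.5838, -0.0681, 0.2443]
tcp_rot: [0.786, 0.618, -0.001, -0.001]
ft_force: [0.1, 0.3, -6.3]
finger_gap: 0.0402
```

Call:
carry_out --commands "255 -0.25 0.07 0 0 0 0;255 -0.5 0.14 0 0 0 0;255 -0.75 0.21 0 0 0 0;255 -0.865 0.243 0 0 0 0"

```text
clock: 22.55
tool_pos: [0.5886, -0.2037, 0.2442]
tcp_rot: [0.787, 0.618, -0.001, -0.001]
ft_force: [0.7, 0.1, -5.1]
finger_gap: 0.0406
```

Call:
carry_out --commands "255 -0.25 0.07 0 0 0 0;255 -0.5 0.14 0 0 0 0;255 -0.7 0.2 0 0 0 0;255 -0.82 0.23 0 0 0 0;255 -0.865 0.243 0 0 0 0;255 -0.865 0.243 0 0 0 0;255 -0.865 0.243 0.2 0 0 0;255 -0.865 0.243 0.4 0 0 0;255 -0.865 0.243 0.6 0 0 0;255 -0.865 0.243 0.7 0 0 0;255 -0.865 0.243 0.73 0 0 0;255 -0.865 0.243 0.73 0 0 0;255 -0.865 0.243 0.73 0 0 0;255 -0.865 0.243 0.73 0 0 0;255 -0.865 0.243 0.73 0 0 0;255 -0.865 0.243 0.73 0 0 0"

```text
clock: 24.15
tool_pos: [0.5951, -0.3356, 0.138]
tcp_rot: [0.786, 0.618, 0.0, 0.001]
ft_force: [-0.6, -0.4, -5.1]
finger_gap: 0.0405
```

Run:
```python
from h import *
np.set_printoptions(precision=4,suppress=True,linewidth=200)
s=robot.state(); print(s['clock'],s['tool_pos'],s['ft_force'],s['finger_gap'],s['qvel'])
snap('wrist','w12');snap('scene','s12');snap('top','t12')
im=np.hstack([cv2.imread('pics/t12.png')[100:292,150:400],cv2.imread('pics/s12.png')[100:292,130:380]]); cv2.imwrite('pics/v12.png',cv2.resize(im,None,fx=1.6,fy=1.6))
P=cloud(load('t12'))
c=load('t12')
q=(P-CC)@np.array([EX,EY,[0,0,1]]).T
for nm,sg in (('L',1),('R',-1)):
    k=(abs(q[...,0])<.07)&(sg*q[...,1]>.11)&(sg*q[...,1]<.18)&(q[...,2]>.07)&(q[...,2]<.2); a=q[k]
    if len(a)>5: f=np.polyfit(sg*a[:,1],a[:,2],1); print(nm,len(a),'angle',np.pi-np.arctan(f[0]))
```

```text
24.15 [ 0.5951 -0.3356  0.138 ] [-0.6045 -0.4025 -5.1378] 0.04051552276299855 [ 0.0003  0.0055  0.0065 -0.0004  0.0004  0.0002]
L 1203 angle 2.512727534805586
R 1128 angle 2.625479333882872
```

View pics/v12.png

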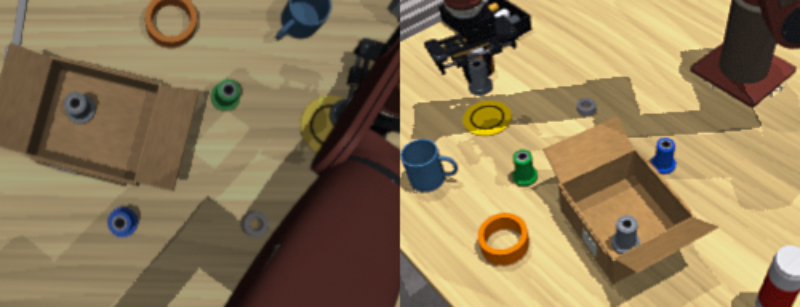

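Call:
carry_out --commands "255 0 0 0 0 0 0;255 0 0 0 0 0 0;255 0 0 0 0 0 0;255 0 0 0 0 0 0;255 0 0 0 0 0 0"

```text
clock: 24.8
tool_pos: [0.5948, -0.3352, 0.137]
tcp_rot: [0.786, 0.619, 0.0, -0.0]
ft_force: [0.0, 0.3, -5.1]
finger_gap: 0.0407
```

Run:
```python
from h import *
s=robot.state(); print(s['tool_pos'],s['ft_force'],s['finger_gap'],s['qvel'])
print(robot.sign_off())
```

```text
[ 0.5947947  -0.33522235  0.13701683] [ 0.02661537  0.26201388 -5.05829973] 0.04074738413502058 [ 0.00042388 -0.00013353 -0.00045153  0.00065186 -0.0021549   0.00091403]
the job is handed in; nothing more can be done
None
```

The job is handed in, with the heavier bushing held still about 10 cm above the mat. It took about 25 s of the 72 s allowed, and no verdict was reported.

- **Flaps:** I folded both outwards. They last measured about 2.51 rad (left) and 2.63 rad (right).
- **Weighing:** the right bushing read about 5.3 N and the left about 1.7 N, so the right one is the steel one. I put the left one back standing in the carton.
- **Final hold:** the heavy bushing is upright with its underside about 0.105 m above the bench. Its axis is 2–3 mm from the measured mat centre, and the wrist force was 5.1 N at hand-in.
- **Other objects:** my path kept clear of the spray can, jar and collar. The last pictures showed nothing disturbed, but I did not measure those three positions again.
- **Checks that disagreed:** the estimates of the mat centre differed by up to 3 mm between views. The tool also read up to 10 mm off its target before it settled. I let it settle before each grasp, and none of the checks failed.

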